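# Roll a digestion vessel up the reader's loading ramp and start the reading

### The job

With the fingers behind it, push the white red-capped vessel lying in front of the small loading ramp so that it goes up the ramp until it drops into the seat in front of the green stop pillars: slowly (no faster than about 10 cm a second), never letting it run back down the slope, and without lifting it. Only when it lies in the seat, press the green button all the way down, then move clear. Do not press the red button, and leave the bottles, jars and glassware standing where they are.

Things in the scene. Friction and masses are not known exactly. Their poses are not given: they have to be found in the camera images.
- vessel: loose white cylinder with a red cap, 44 mm diameter, 110 mm long, about 0.25 kg (varies), lying on its side, rolls freely. Origin on its axis at mid-length; its y axis runs along the cylinder, cap at +y; x and z turn as it rolls. It starts on the work surface, its axis 35 to 50 mm in front of the ramp's foot and nearly parallel to the foot edge.
- ramp: fixed grey ramp with aluminium side curbs (8 mm above the deck, 130 mm apart), 245 mm long, 150 wide, white reader box (45 tall) at its far end. Origin: middle of the foot edge on the work surface; x level, uphill; z up. Deck climbs at 8 degrees to a crest 18 mm high at x = 129 mm, then a 5 mm step down to a level seat. Green stop pillars (52 tall) face it at x = 168 mm. Past the crest the vessel drops in and stays.
- seat (a point): where the middle of the vessel's axis is when it lies in the seat: ramp x = 145 mm, y = 0, 35 mm above the work surface. Axes as the ramp's.
- slope (a point): at the ramp's origin, axes tilted with the deck: x up along the slope, z at right angles out of the deck. The rolling vessel's axis is 22 mm above the deck.
- start_top (a point): centre of the top face of the GREEN push button (36 mm diameter, 22 mm above the work surface) on a grey housing fixed to the work surface, to one side of the ramp; it may stand on either side.
- start (a joint): travel of the green button, 0 released, 0.006 m fully down; spring, 4 N at full travel; springs back.
- halt_top (a point): centre of the top face of the RED push button, same size, on the other side of the ramp. Not to be pressed.
- halt (a joint): travel of the red button, 0 released, 0.006 m fully down.
- wash_bottle: white bottle with red cap, 60 mm diameter, 150 mm tall, loose, standing; origin at the middle of its underside; to be left alone.
- flask: conical glass flask, 70 mm wide at the foot, 100 mm tall, loose, standing; origin at the middle of its underside; to be left alone.
- jar_a: clear jar with red cap, 52 mm diameter, 70 mm tall, loose, standing; origin at the middle of its underside; to be left alone.
- jar_b: amber jar with blue cap, 52 mm diameter, 70 mm tall, loose, standing; origin at the middle of its underside; to be left alone.
- beaker: white open beaker, 66 mm diameter, 80 mm tall, loose, standing; origin at the middle of its underside; to be left alone.

How it is judged (in metres and radians):
On the way, in this order (a step that is already met when the one before it is completed fails the run):
1. the vessel is on the slope, rolling up between the curbs (x of vessel in the frame of slope between 0.03 and 0.12 m and z of vessel in the frame of slope below 0.027 m), for 0.1 s.
2. the vessel lies at rest in the seat (x of vessel in the frame of seat between -0.006 and 0.006 m and z of vessel in the frame of seat between -0.005 and 0.003 m and y of vessel in the frame of seat between -0.014 and 0.014 m and angle between the y axis of vessel and the y axis of ramp, either way round below 0.08 rad and linear speed of vessel below 0.02 m/s), for 0.2 s.
3. the green button is pressed down with the vessel in the seat (x of vessel in the frame of seat between -0.006 and 0.006 m and z of vessel in the frame of seat between -0.005 and 0.003 m and y of vessel in the frame of seat between -0.014 and 0.014 m and angle between the y axis of vessel and the y axis of ramp, either way round below 0.08 rad and value of joint start above 0.0045 m), for 0.05 s.
At the end, for the whole second after the job is handed in: The vessel lies at rest in the seat: its middle within 6 mm of the seat point along the ramp, 14 mm across and 5 mm in height, its axis within 0.08 rad of square to the ramp; the green button has been pressed at least 4.5 mm after that and is released (all of step 2 and value of joint start below 0.0015 m); the robot touches nothing.
It fails at once if the vessel is lifted off the deck or table (by more than about 15 mm) (z of vessel in the frame of slope above 0.04 m).
It fails at once if the vessel runs away on the slope, back or forwards (faster than 0.15 m/s) (x of vessel in the frame of slope between 0.02 and 0.112 m and linear speed of vessel above 0.15 m/s).
It fails at once if the green button is pressed before the vessel is in the seat (value of joint start above 0.003 m and distance between vessel and seat above 0.02 m).
It fails at once if the red button is pressed (value of joint halt above 0.003 m).
It fails at once if a bottle, jar, flask or beaker is shifted by more than 25 mm or tipped (distance of any of wash_bottle, flask, jar_a, jar_b, beaker from where it was at the start of the episode above 0.025 m or angle between any of wash_bottle, flask, jar_a, jar_b, beaker's own z axis and vertical above 0.3 rad).
It also fails if it takes over 53 s, if anything falls off the work surface, if the arm or the gripper's body presses on something with over 40 N, if the wrist force passes 120 N, or if a joint passes its speed limit or range.

### The arm

A 6-joint arm with a two-finger parallel gripper is mounted at the origin on the work surface. World frame = base frame: x ahead of the robot, y to its left, z up, the work surface at z = 0. Lengths are in m, angles in degrees, forces in N, time in s.
With the tool pointing down it reaches from about 0.25 to 0.775 m from the base axis. Payload 4 kg.
Tool frame: the origin (TCP) lies between the finger pads; the fingertips stand 25 mm ahead of it and the grasp point (between the pads) lies 6 mm ahead of it (arm.nose_length is the distance from the TCP to the fingertips, in m); z points along the fingers, y is the direction in which the jaws open and shut (so a half turn about z gives the same grasp; the last joint's range is limited). The gripper opens to 85 mm and grips with 20 to 120 N. Pads are 22 mm wide; open, the fingers measure 114 mm over their backs; the gripper's body (76 mm by 85 mm) begins 54 mm behind the grasp point. The pads swing forward as they close: fully open they stand 13 mm farther back than shut.
Start: joints at [70.239, 4.996, 78.535, -0, 96.463, -5.907], TCP at [0.132, 0.534, 0.256] pointing down, gripper open.
Joint ranges: [-177.83, 177.83], [-43.37, 116.18], [15.69, 146.23], [-61.86, 241.86], [9.47, 152.12], [-147.06, 147.06]. Speed limits (degrees/s): [159.86, 159.86, 180, 180, 180, 180].

### API

Orientations are given as a 3x3 rotation matrix whose columns are the frame's x, y, z axes.
In Python, from cell import arm gives the robot as it stands. The module is installed in compiled form; this text tells all that it offers.
- The arm moves only by the shell command python3 -m crank 'ROWS' [FORCE]. ROWS is JSON, a list of rows, each an object of numbers: "tx", "ty", "tz": the shift along the tool's x, y, z in cm; "spin": the turn about the tool's z in rad; "grip": the gripper command: -1 is fully open, 1 is shut, values between are in proportion. In form: [{"tx": .., "ty": .., "tz": .., "spin": .., "grip": ..}, ...]. A call has 1 to 5 rows; each row is the pose to reach, as a shift and turn from the pose commanded when the call began, along the tool's axes at that moment; what a row does not reach only later rows make up. A row lasts 1/8 s, in which the tool goes at most 62.5 mm and 10.7 degrees, less where a joint would pass 70% of its speed; a pose out of reach is approached as far as the arm can. A call with a gripper value outside its range is refused whole. The fingers move at their own pace and stop on an object; FORCE is the grip in N (left out, the last holds). Time passes only in rows, so rows that repeat a pose let the fingers close. It gives the time, the measured TCP pose, the force and the opening at its end, in the units of the state.
- arm.read_state(): the state, without advancing time (a new reading comes with each control period).
- arm.grab_frame(name): name is "side" or "top" or "wrist"; returns a dict with "frame" (400x640x3 uint8, red, green, blue), "depth" (400x640 float32, m along the optical axis (not along the pixel's ray), 0 where there is no reading), "K" (3x3 intrinsics, pixels), "distortion" ([k1, k2, p1, p2, k3] as OpenCV has them; the pictures are not rectified), "R" (3x3) and "t" (3): a world point X has camera coordinates R X + t. Camera axes: x right, y down, z forward; pixel columns grow to the right and rows downward; lengths in m; the calibration is good to about 2 mm. A picture is of the moment at which its call begins.
- arm.job_done(): hands the job in, once; it reports no verdict.
The state is a dict: "t": time; "qpos": joint angles; "qvel": joint speeds; "effort": joint torques, N m; "eef_pos": TCP position; "ee_rot": TCP orientation; "force": force on the tool from outside, world axes, zero at the start; "torque": the same for the moment, N m; "width": finger opening in m.
Only numpy, scipy, OpenCV 4.12 (cv2) and the standard library are available. Lean on these libraries where they do the work, as an engineer would, in place of code of your own. Each camera call takes 0.05 s, during which the arm holds its last target. There are 200 camera calls.

## Working session

There is one attempt and no reset: what is moved stays moved. The work goes in short steps, Python scripts to look and compute and a shell command to move; the robot and the scene stay as the last step left them, time stands still between calls to the robot, and variables do not carry over. Pictures are saved under pics/ and viewed, about 8 in all and at most 12, crops included, and the job is handed in when it is done.

```bash
mkdir -p pics; cat > h.py <<'E'
import numpy as np, cv2
from cell import arm
def cap(n,f):
    d=arm.grab_frame(n); cv2.imwrite(f'pics/{f}.png',d['frame'][:,:,::-1]); np.savez(f'pics/{f}.npz',**d); return d
def load(f): return dict(np.load(f'pics/{f}.npz'))
def ray(d,u,v):
    p=cv2.undistortPoints(np.array([[[u,v]]],float),d['K'],d['distortion'])[0,0]
    return np.array([p[0],p[1],1.])
def px(d,u,v):  # world by depth
    r=ray(d,u,v); w=d['depth'][int(v)-1:int(v)+2,int(u)-1:int(u)+2]; z=np.median(w[w>0]) if (w>0).any() else np.nan
    return d['R'].T@(r*z-d['t'])
def pz(d,u,v,h): # world on plane z=h
    r=d['R'].T@ray(d,u,v); c=-d['R'].T@d['t']; return c+r*(h-c[2])/r[2]
E
python3 - <<'E'
from h import *
np.set_printoptions(precision=4,suppress=True)
for n in ('top','side'):
    d=cap(n,n+'0'); print(n,-d['R'].T@d['t'],d['R'][2])
s=arm.read_state(); print(s['t'],s['eef_pos'],s['ee_rot'],s['width'],arm.nose_length)
E
```

```text
top [0.4844 0.0353 1.0767] [ 0.0704  0.0112 -0.9975]
side [ 0.1166 -0.4049  0.7318] [ 0.4704  0.4684 -0.7479]
0.1 [0.1316 0.5336 0.2553] [[-0.9709  0.2395 -0.0007]
 [ 0.2395  0.9709 -0.0019]
 [ 0.0002 -0.002  -1.    ]] 0.08557892498312988 0.025
```

View pics/top0.png

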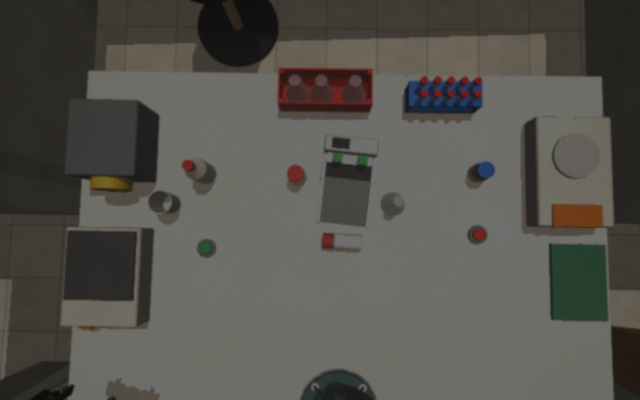

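View pics/side0.png

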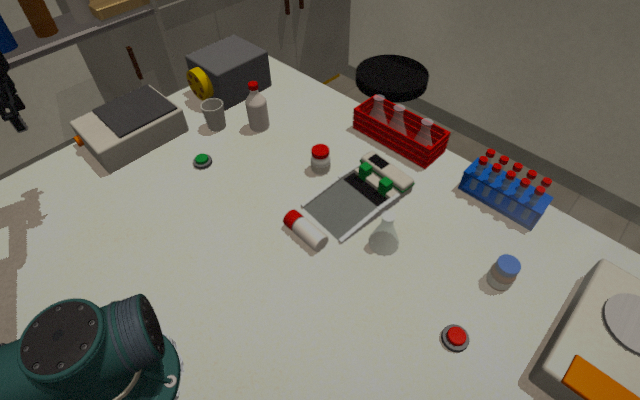

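The top view shows the vessel at (342,241) with its cap to the left. The ramp foot edge runs from about (319,222) to (367,228), and the pillars are at (338,157) and (362,160). The green button is at (206,247) and the red one at (479,234). The flask at (393,203) and jar_a at (296,174) stand beside the ramp.

```bash
python3 - <<'E'
from h import *
a=load('top0')['frame'][125:260,275:420,::-1]; b=load('side0')['frame'][140:260,270:430,::-1]
a=cv2.resize(np.clip(a*1.6,0,255).astype('uint8'),None,fx=5,fy=4.4,interpolation=cv2.INTER_CUBIC)
a=cv2.resize(np.clip(load('top0')['frame'][130:255,290:415,::-1]*1.6,0,255).astype('uint8'),None,fx=4.8,fy=4.8,interpolation=cv2.INTER_CUBIC)
b=cv2.resize(np.clip(b*1.3,0,255).astype('uint8'),None,fx=5,fy=5,interpolation=cv2.INTER_CUBIC)
cv2.imwrite('pics/ca.png',a);cv2.imwrite('pics/cb.png',b)
E
```

```text
(no output)
```

View pics/ca.png

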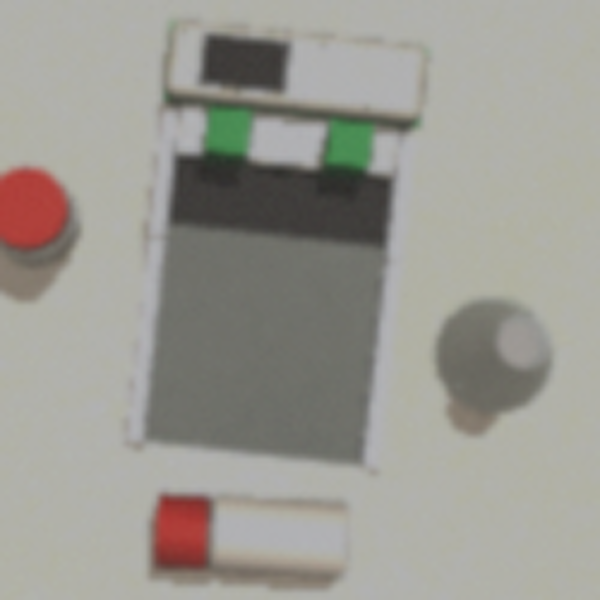

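View pics/cb.png

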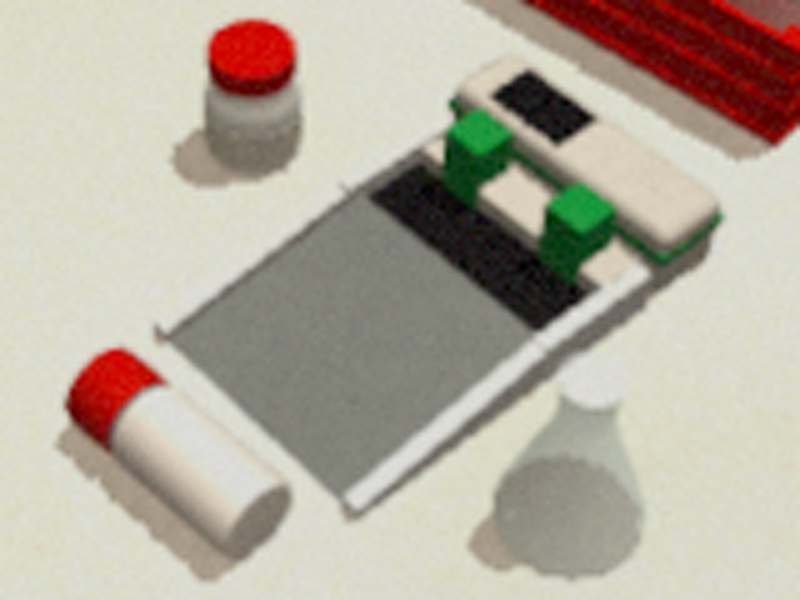

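The crops show the deck's inner foot corners at about (145,440) and (365,463) in crop a. The crest runs (168,225) to (388,247), and the vessel axis from (156,533) to (347,540). In crop b the foot corners are about (168,335) and (345,492).

```bash
python3 - <<'E'
from h import *
np.set_printoptions(precision=4,suppress=True)
T=load('top0');S=load('side0')
ta=lambda x,y,h:pz(T,290+(x+.5)/4.8-.5,130+(y+.5)/4.8-.5,h)
sb=lambda x,y,h:pz(S,270+(x+.5)/5-.5,140+(y+.5)/5-.5,h)
f=[ta(145,440,.002),ta(365,463,.002)]; c=[ta(168,225,.018),ta(388,247,.018)]; v=[ta(156,533,.022),ta(347,540,.022)]
p=[ta(228,110,.052),ta(350,124,.052)]
fs=[sb(168,337,.002),sb(345,492,.002)]; cs=[sb(370,197,.018),sb(535,327,.018)]
for n,q in dict(foot=f,crest=c,vessel=v,footS=fs,crestS=cs).items():
    d=q[0]-q[1]; print(n,q[0][:2],q[1][:2],'mid',((q[0]+q[1])/2)[:2],'len',np.linalg.norm(d),'yaw',np.degrees(np.arctan2(-d[0],d[1])))
m=(f[0]+f[1])/2;k=(c[0]+c[1])/2; print('foot-crest',k-m,np.degrees(np.arctan2((k-m)[1],(k-m)[0])),np.linalg.norm((k-m)[:2]))
# vessel in side: lower-right end centre ~ (262,520), cap end centre ~(105,400)?
# depth point cloud of vessel from both
for n,d,(u0,u1,v0,v1) in (('top',T,(318,368,228,254)),('side',S,(280,332,205,255))):
    P=np.array([px(d,u,vv) for vv in range(v0,v1) for u in range(u0,u1)]); P=P[(P[:,2]>.03)&(P[:,2]<.06)]
    print(n,len(P),P.min(0),P.max(0),P.mean(0))
for n,d,uv,h in (('green',T,(206,247),.022),('greenS',S,(202,159),.022),('red',T,(479,234),.022),('redS',S,(456,336),.022),('flaskfoot',T,(391,204),.03),('jarA',T,(296,174),.07)):
    print(n,pz(d,*uv,h),px(d,*uv))
for n,d,(u0,u1,v0,v1) in (('top',T,(190,222,235,260)),('side',S,(185,220,145,175))):
    a=d['frame'].astype(int); m=(a[...,1]>1.3*a[...,0]+15)&(a[...,1]>1.3*a[...,2]+15); s=np.zeros_like(m); s[v0:v1,u0:u1]=1; y,x=np.nonzero(m&s)
    print(n,'green blob',len(x),x.min(),x.max(),y.min(),y.max(),pz(d,x.mean(),y.mean(),.02))
E
```

```text
foot [0.5147 0.0595] [ 0.5031 -0.0709] mid [ 0.5089 -0.0057] len 0.13095439502909817 yaw -5.074623862524941
crest [0.6411 0.0477] [ 0.6299 -0.0818] mid [ 0.6355 -0.017 ] len 0.13001302481489313 yaw -4.941720095820831
vessel [0.4603 0.0518] [ 0.4581 -0.0589] mid [ 0.4592 -0.0035] len 0.11070184777734049 yaw -1.1687847393469935
footS [0.5154 0.0586] [ 0.507  -0.0672] mid [ 0.5112 -0.0043] len 0.12604331790448262 yaw -3.810703279637723
crestS [0.6431 0.0406] [ 0.6332 -0.0754] mid [ 0.6381 -0.0174] len 0.11643332144545776 yaw -4.878161869531642
foot-crest [ 0.1265 -0.0114  0.016 ] -5.126937187944617 0.12705665481795414
top 574 [ 0.439  -0.0581  0.03  ] [0.4797 0.0518 0.0453] [ 0.46   -0.0037  0.0397]
side 669 [ 0.4404 -0.0617  0.0301] [0.4809 0.0509 0.0426] [ 0.4571 -0.0099  0.0379]
green [0.4376 0.375  0.022 ] [0.4377 0.3746 0.0234]
greenS [0.4327 0.3665 0.022 ] [0.434  0.3699 0.0189]
red [ 0.4858 -0.3827  0.022 ] [ 0.4858 -0.3826  0.0222]
redS [ 0.4827 -0.3867  0.022 ] [ 0.4836 -0.3867  0.0203]
flaskfoot [ 0.5649 -0.1379  0.03  ] [ 0.5625 -0.1327  0.0614]
jarA [0.639  0.1242 0.07  ] [0.6393 0.1244 0.0679]
top green blob 92 200 209 243 253 [0.4352 0.3798 0.02  ]
side green blob 105 195 207 154 163 [0.4334 0.3721 0.02  ]
```

Sizes agree: the foot edge and crest measure 130 mm, foot to crest 127 mm, and the vessel 110 mm. The ramp yaw is about -5.0°, the foot middle is (0.510,-0.005) and the vessel is at (0.459,-0.0035). I'll move the arm behind the vessel now.

```bash
python3 -m crank '[{"tx":-4,"ty":-4.5,"grip":-0.3},{"tx":-8,"ty":-9,"grip":-0.3},{"tx":-12,"ty":-13.5,"grip":-0.3},{"tx":-16,"ty":-18,"grip":-0.3},{"tx":-19.6,"ty":-22.4,"grip":-0.3}]' 30; python3 -m crank '[{"tx":-4,"ty":-4.5,"spin":-0.05,"grip":-0.3},{"tx":-8,"ty":-9,"spin":-0.1,"grip":-0.3},{"tx":-12,"ty":-13.5,"spin":-0.155,"grip":-0.3},{"tx":-16,"ty":-18,"spin":-0.155,"grip":-0.3},{"tx":-19.7,"ty":-22.4,"spin":-0.155,"grip":-0.3}]'; python3 -m crank '[{"grip":-0.3},{"grip":-0.3}]'
```

```text
$[0]: bad value
$[0]: bad value
$[0]: bad value
```

```bash
python3 -m crank '[{"tx":-4,"ty":-4.5,"tz":0,"spin":0,"grip":-0.3},{"tx":-8,"ty":-9,"tz":0,"spin":0,"grip":-0.3},{"tx":-12,"ty":-13.5,"tz":0,"spin":0,"grip":-0.3},{"tx":-16,"ty":-18,"tz":0,"spin":0,"grip":-0.3},{"tx":-19.6,"ty":-22.4,"tz":0,"spin":0,"grip":-0.3}]' 30
```

```text
t: 0.72
eef_pos: [0.2687, 0.2677, 0.2559]
ee_rot: [[-0.971, 0.239, 0.0], [0.239, 0.971, -0.0], [-0.0, -0.0, -1.0]]
force: [1.1, 0.4, 0.1]
width: 0.0554
```

```bash
python3 -m crank '[{"tx":-4,"ty":-4.5,"tz":0,"spin":-0.05,"grip":-0.3},{"tx":-8,"ty":-9,"tz":0,"spin":-0.1,"grip":-0.3},{"tx":-12,"ty":-13.5,"tz":2,"spin":-0.155,"grip":-0.3},{"tx":-16,"ty":-18,"tz":4,"spin":-0.155,"grip":-0.3},{"tx":-19.7,"ty":-22.4,"tz":6,"spin":-0.155,"grip":-0.3}]'; python3 -m crank '[{"tx":0,"ty":0,"tz":0,"spin":0,"grip":-0.3},{"tx":0,"ty":0,"tz":0,"spin":0,"grip":-0.3}]'
python3 - <<'E'
from h import *
cap('side','side1'); cap('wrist','wrist1')
a=cv2.imread('pics/side1.png')[120:400,180:500]; cv2.imwrite('pics/m.png',cv2.resize(a,None,fx=2,fy=2))
E
```

```text
t: 1.35
eef_pos: [0.4063, 0.0032, 0.1957]
ee_rot: [[-0.996, 0.087, 0.001], [0.087, 0.996, 0.0], [-0.001, 0.0, -1.0]]
force: [0.8, 0.6, 0.1]
width: 0.0551
t: 1.6
eef_pos: [0.4056, 0.0053, 0.1961]
ee_rot: [[-0.996, 0.087, -0.001], [0.087, 0.996, 0.001], [0.001, 0.001, -1.0]]
force: [0.9, 1.3, 0.6]
width: 0.0554
```

View pics/wrist1.png

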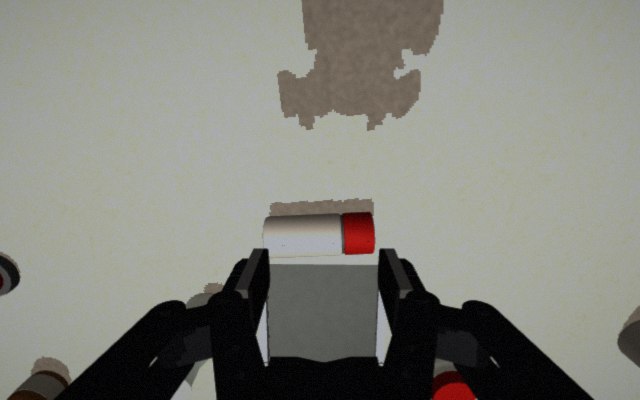

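The wrist view shows the vessel at (262–375, 212–255) squarely ahead of the fingers, with the ramp beyond it. I'll descend and feel for the table to find the tip height.

```bash
python3 -m crank '[{"tx":0,"ty":0,"tz":4,"spin":0,"grip":-0.3},{"tx":0,"ty":0,"tz":8,"spin":0,"grip":-0.3},{"tx":0,"ty":0,"tz":12,"spin":0,"grip":-0.3},{"tx":0,"ty":0,"tz":15,"spin":0,"grip":-0.3},{"tx":0,"ty":0,"tz":15.8,"spin":0,"grip":-0.3}]'; python3 -m crank '[{"tx":0,"ty":0,"tz":0.3,"spin":0,"grip":-0.3},{"tx":0,"ty":0,"tz":0.6,"spin":0,"grip":-0.3}]';  python3 -m crank '[{"tx":0,"ty":0,"tz":0.2,"spin":0,"grip":-0.3},{"tx":0,"ty":0,"tz":0.4,"spin":0,"grip":-0.3}]'
python3 - <<'E'
from h import *
d=cap('side','side2')
cv2.imwrite('pics/m.png',cv2.resize(d['frame'][130:300,220:420,::-1],None,fx=3.5,fy=3.5,interpolation=cv2.INTER_CUBIC))
E
```

```text
t: 2.33
eef_pos: [0.4044, 0.0067, 0.0371]
ee_rot: [[-0.996, 0.084, -0.003], [0.084, 0.996, 0.001], [0.003, 0.0, -1.0]]
force: [-0.7, 0.3, -0.8]
width: 0.0554
t: 2.58
eef_pos: [0.4073, 0.0054, 0.0339]
ee_rot: [[-0.996, 0.086, 0.004], [0.086, 0.996, -0.0], [-0.004, -0.0, -1.0]]
force: [-0.4, 0.1, -0.3]
width: 0.0555
t: 2.82
eef_pos: [0.4064, 0.0051, 0.0289]
ee_rot: [[-0.996, 0.087, 0.001], [0.087, 0.996, -0.0], [-0.001, 0.0, -1.0]]
force: [-0.2, -0.2, -0.9]
width: 0.0555
```

View pics/m.png

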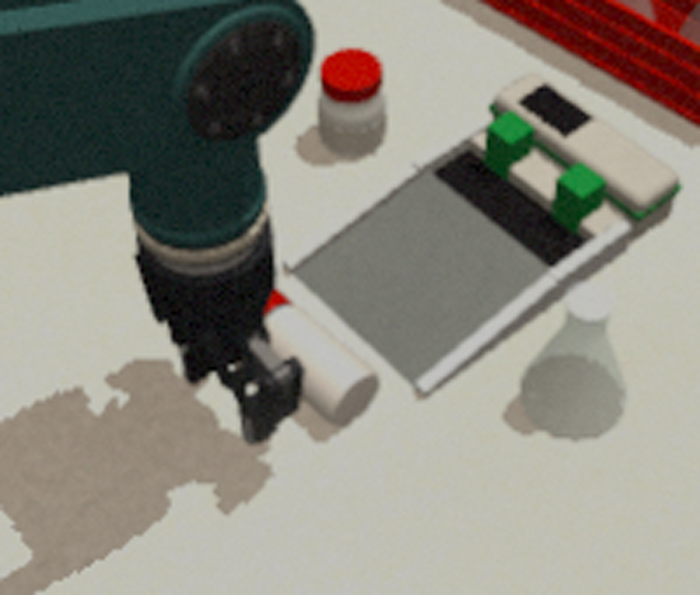

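The tips hang just behind the vessel, which lies clear at about (320,365) in the crop, and they aren't touching the table yet. I'll go a little lower to fix the tip length.

```bash
for i in 1 ; do python3 -m crank '[{"tx":0,"ty":0,"tz":0.2,"spin":0,"grip":-0.3},{"tx":0,"ty":0,"tz":0.3,"spin":0,"grip":-0.3},{"tx":0,"ty":0,"tz":0.3,"spin":0,"grip":-0.3}]'|egrep 'eef|force'; python3 -m crank '[{"tx":0,"ty":0,"tz":0.2,"spin":0,"grip":-0.3},{"tx":0,"ty":0,"tz":0.3,"spin":0,"grip":-0.3},{"tx":0,"ty":0,"tz":0.3,"spin":0,"grip":-0.3}]'|egrep 'eef|force'; done
```

```text
eef_pos: [0.4058, 0.0052, 0.0252]
force: [0.5, 0.1, -1.1]
eef_pos: [0.4058, 0.0052, 0.0222]
force: [0.4, -0.8, -0.1]
```

```bash
python3 -m crank '[{"tx":-0.4,"ty":0.1,"tz":-0.5,"spin":0,"grip":-0.3},{"tx":-0.8,"ty":0.1,"tz":-0.9,"spin":0,"grip":-0.3},{"tx":-1.2,"ty":0,"tz":-0.9,"spin":0,"grip":-0.3},{"tx":-1.6,"ty":0,"tz":-0.9,"spin":0,"grip":-0.3},{"tx":-2.0,"ty":0,"tz":-0.9,"spin":0,"grip":-0.3}]'|egrep 'eef|force'; python3 -m crank '[{"tx":-0.4,"ty":0,"tz":0,"spin":0,"grip":-0.3},{"tx":-0.8,"ty":0,"tz":0,"spin":0,"grip":-0.3},{"tx":-1.2,"ty":0,"tz":0,"spin":0,"grip":-0.3},{"tx":-1.6,"ty":0,"tz":0,"spin":0,"grip":-0.3},{"tx":-2.0,"ty":0,"tz":0,"spin":0,"grip":-0.3}]'|egrep 'eef|force'; python3 - <<'E'
from h import *
d=cap('side','side3')
cv2.imwrite('pics/m2.png',cv2.resize(d['frame'][130:300,220:420,::-1],None,fx=3.5,fy=3.5,interpolation=cv2.INTER_CUBIC))
E
```

```text
eef_pos: [0.426, 0.0034, 0.0312]
force: [-0.0, -0.3, -0.1]
eef_pos: [0.446, 0.0017, 0.0314]
force: [-0.1, 0.0, -0.8]
```

View pics/m2.png

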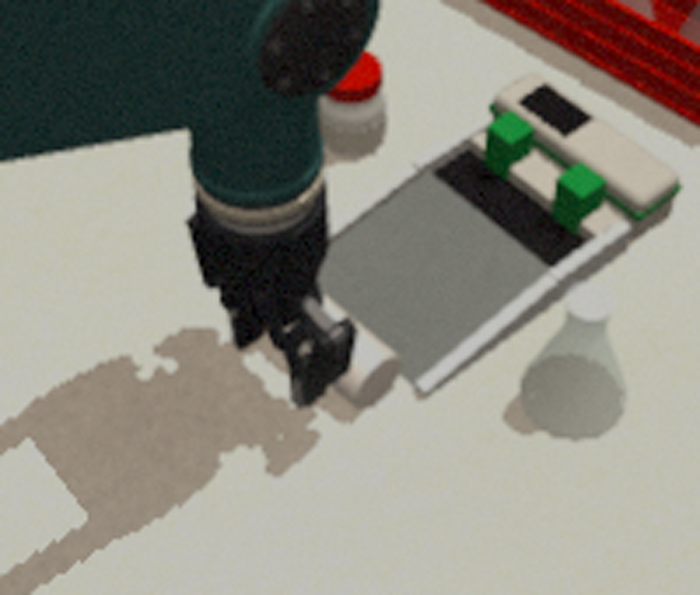

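The vessel has moved forward in contact and is square to the foot, its white end at about (378,378). I'll roll it onto the slope at about 4 cm/s.

```bash
python3 -m crank '[{"tx":-0.5,"ty":0,"tz":0,"spin":0,"grip":-0.3},{"tx":-1,"ty":0,"tz":0,"spin":0,"grip":-0.3},{"tx":-1.5,"ty":0,"tz":0,"spin":0,"grip":-0.3},{"tx":-2,"ty":0,"tz":0,"spin":0,"grip":-0.3},{"tx":-2.5,"ty":0,"tz":0,"spin":0,"grip":-0.3}]'|egrep 'eef|force'
python3 -m crank '[{"tx":-0.5,"ty":0,"tz":0,"spin":0,"grip":-0.3},{"tx":-1,"ty":0,"tz":0,"spin":0,"grip":-0.3},{"tx":-1.5,"ty":0,"tz":-0.07,"spin":0,"grip":-0.3},{"tx":-2,"ty":0,"tz":-0.14,"spin":0,"grip":-0.3},{"tx":-2.5,"ty":0,"tz":-0.21,"spin":0,"grip":-0.3}]'|egrep 'eef|force'
python3 -m crank '[{"tx":-0.5,"ty":0,"tz":-0.07,"spin":0,"grip":-0.3},{"tx":-1,"ty":0,"tz":-0.14,"spin":0,"grip":-0.3},{"tx":-1.5,"ty":0,"tz":-0.21,"spin":0,"grip":-0.3},{"tx":-2,"ty":0,"tz":-0.28,"spin":0,"grip":-0.3},{"tx":-2.5,"ty":0,"tz":-0.35,"spin":0,"grip":-0.3}]'|egrep 'eef|force'
python3 -m crank '[{"tx":-0.5,"ty":0,"tz":-0.07,"spin":0,"grip":-0.3},{"tx":-1,"ty":0,"tz":-0.14,"spin":0,"grip":-0.3},{"tx":-1.5,"ty":0,"tz":-0.21,"spin":0,"grip":-0.3},{"tx":-2,"ty":0,"tz":-0.28,"spin":0,"grip":-0.3},{"tx":-2.5,"ty":0,"tz":-0.35,"spin":0,"grip":-0.3}]'|egrep 'eef|force'
python3 - <<'E'
from h import *
d=cap('side','side4'); e=cap('top','top4')
a=cv2.resize(d['frame'][130:280,270:420,::-1],(400,400),interpolation=cv2.INTER_CUBIC)
b=cv2.resize(e['frame'][130:255,290:415,::-1],(400,400),interpolation=cv2.INTER_CUBIC)
cv2.imwrite('pics/m3.png',cv2.convertScaleAbs(np.hstack([a,b]),alpha=1.4))
E
```

```text
eef_pos: [0.471, -0.0005, 0.0314]
force: [0.0, 0.9, 1.3]
eef_pos: [0.4959, -0.0026, 0.0336]
force: [-1.3, 0.1, 1.8]
eef_pos: [0.5208, -0.0048, 0.037]
force: [-1.3, 0.5, 1.6]
eef_pos: [0.5457, -0.007, 0.0405]
force: [-1.7, 0.5, 0.9]
```

View pics/m3.png

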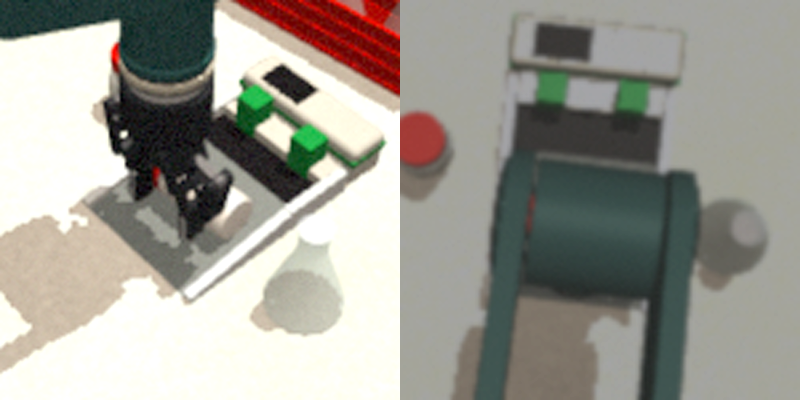

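The vessel is mid-slope, against the fingers and between the curbs, with its right end at about (235,212) in the left half of the picture. I'll carry on to the crest.

```bash
python3 -m crank '[{"tx":-0.5,"ty":0,"tz":-0.07,"spin":0,"grip":-0.3},{"tx":-1,"ty":0,"tz":-0.14,"spin":0,"grip":-0.3},{"tx":-1.5,"ty":0,"tz":-0.21,"spin":0,"grip":-0.3},{"tx":-2,"ty":0,"tz":-0.28,"spin":0,"grip":-0.3},{"tx":-2.5,"ty":0,"tz":-0.35,"spin":0,"grip":-0.3}]'|egrep 'eef|force'
python3 -m crank '[{"tx":-0.5,"ty":0,"tz":-0.07,"spin":0,"grip":-0.3},{"tx":-1,"ty":0,"tz":-0.14,"spin":0,"grip":-0.3},{"tx":-1.5,"ty":0,"tz":-0.21,"spin":0,"grip":-0.3},{"tx":-2,"ty":0,"tz":-0.28,"spin":0,"grip":-0.3},{"tx":-2.5,"ty":0,"tz":-0.35,"spin":0,"grip":-0.3}]'|egrep 'eef|force'
python3 -m crank '[{"tx":-0.4,"ty":0,"tz":-0.05,"spin":0,"grip":-0.3},{"tx":-0.8,"ty":0,"tz":-0.11,"spin":0,"grip":-0.3},{"tx":-1.2,"ty":0,"tz":-0.16,"spin":0,"grip":-0.3},{"tx":-1.6,"ty":0,"tz":-0.2,"spin":0,"grip":-0.3},{"tx":-2.0,"ty":0,"tz":-0.2,"spin":0,"grip":-0.3}]'|egrep 'eef|force'
python3 - <<'E'
from h import *
d=cap('side','side5'); e=cap('top','top5')
a=cv2.resize(d['frame'][130:255,295:420,::-1],(400,400),interpolation=cv2.INTER_CUBIC)
b=cv2.resize(e['frame'][130:230,300:400,::-1],(400,400),interpolation=cv2.INTER_CUBIC)
cv2.imwrite('pics/m4.png',cv2.convertScaleAbs(np.hstack([a,b]),alpha=1.4))
E
```

```text
eef_pos: [0.5706, -0.0092, 0.0441]
force: [-0.3, 0.0, 0.1]
eef_pos: [0.5955, -0.0113, 0.0475]
force: [-2.1, -0.2, 0.6]
eef_pos: [0.6155, -0.0131, 0.0495]
force: [0.4, -0.6, 0.8]
```

View pics/m4.png

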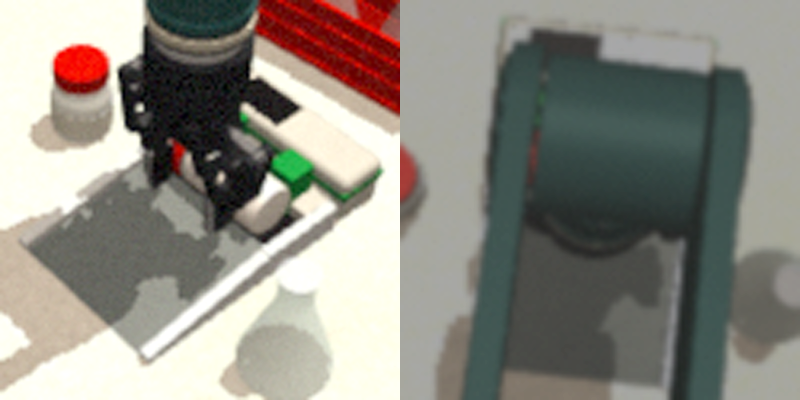

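The force has gone to zero and the vessel lies against the pillars at about (265,200) in the left half, so it looks seated. I'll back off, rise and check with a clear view.

```bash
python3 -m crank '[{"tx":0,"ty":0,"tz":0,"spin":0,"grip":-0.3},{"tx":0.4,"ty":0,"tz":0,"spin":0,"grip":-0.3},{"tx":1.2,"ty":0,"tz":0,"spin":0,"grip":-0.3},{"tx":2.5,"ty":0,"tz":0,"spin":0,"grip":-0.3},{"tx":4,"ty":0,"tz":-1,"spin":0,"grip":-0.3}]'|egrep 'eef|force'
python3 -m crank '[{"tx":1,"ty":0,"tz":-4,"spin":0,"grip":0.2},{"tx":4,"ty":0,"tz":-8,"spin":0,"grip":1},{"tx":9,"ty":0,"tz":-10,"spin":0,"grip":1},{"tx":14,"ty":3,"tz":-10,"spin":0,"grip":1},{"tx":16,"ty":8,"tz":-10,"spin":0,"grip":1}]'
python3 - <<'E'
from h import *
np.set_printoptions(precision=4,suppress=True)
d=cap('side','side6'); e=cap('top','top6')
a=cv2.resize(d['frame'][140:260,310:430,::-1],(400,400),interpolation=cv2.INTER_CUBIC)
b=cv2.resize(e['frame'][130:230,300:400,::-1],(400,400),interpolation=cv2.INTER_CUBIC)
cv2.imwrite('pics/m5.png',cv2.convertScaleAbs(np.hstack([a,b]),alpha=1.4))
# compare depth clouds in ramp frame
o=np.array([.510,-.005,0]);c,s=np.cos(np.radians(-5)),np.sin(np.radians(-5));M=np.array([[c,s,0],[-s,c,0],[0,0,1]])
P=np.array([px(e,u,v) for v in range(145,205) for u in range(315,385)]); Q=(P-o)@M.T
k=(Q[:,0]>.118)&(Q[:,0]<.166)&(abs(Q[:,1])<.064)&(Q[:,2]>.035)&(Q[:,2]<.07); Q=Q[k]; print(k.sum(),np.percentile(Q,[1,99],axis=0),Q.mean(0))
for lo,hi in ((-.06,-.03),(-.03,0),(0,.03),(.03,.06)):
    q=Q[(Q[:,1]>lo)&(Q[:,1]<hi)]; print(lo,q.mean(0),q[:,2].max(),q[q[:,2]>np.percentile(q[:,2],60)].mean(0))
E
```

```text
eef_pos: [0.5733, -0.0094, 0.0585]
force: [-0.2, -0.6, 0.6]
t: 10.75
eef_pos: [0.4198, 0.0839, 0.1595]
ee_rot: [[-0.996, 0.09, 0.001], [0.09, 0.996, -0.0], [-0.001, -0.0, -1.0]]
force: [0.3, 0.6, -0.1]
width: 0.0
637 [[ 0.1222 -0.05    0.0368]
 [ 0.1652  0.0575  0.0574]] [0.1419 0.0038 0.0515]
-0.06 [ 0.1425 -0.0403  0.0514] 0.05829808741348826 [ 0.1438 -0.0395  0.0557]
-0.03 [ 0.1412 -0.0152  0.0518] 0.057503539200934095 [ 0.1431 -0.015   0.0559]
0 [0.1415 0.0151 0.0515] 0.05745894143697694 [0.1437 0.0146 0.0554]
0.03 [0.1423 0.0441 0.0512] 0.05685148659914131 [0.144  0.0432 0.0555]
```

View pics/m5.png

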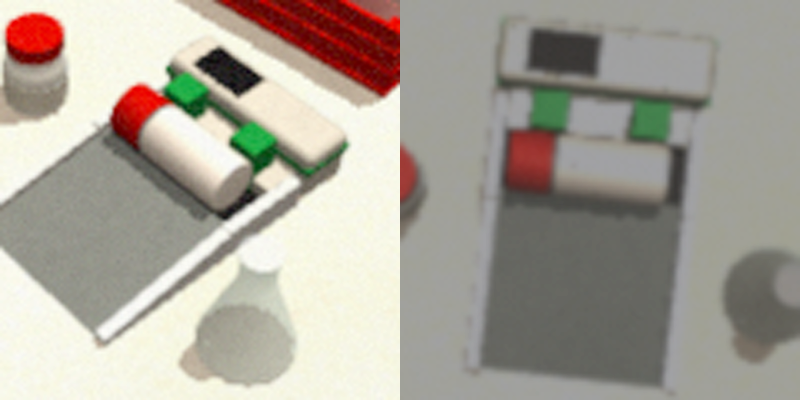

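The vessel is seated: its top is at 57 mm (35+22), x is about 0.1435, it lies square, and it is at most 9 mm off laterally (limit 14). Next is the green button, at about (0.4355,0.3745).

```bash
python3 -m crank '[{"tx":0.2,"ty":5.8,"tz":0,"spin":0,"grip":1},{"tx":0.4,"ty":11.6,"tz":0,"spin":0,"grip":1},{"tx":0.6,"ty":17.4,"tz":0,"spin":0,"grip":1},{"tx":0.8,"ty":23.2,"tz":3,"spin":0,"grip":1},{"tx":1.05,"ty":29.1,"tz":6,"spin":0,"grip":1}]'; python3 -m crank '[{"tx":0,"ty":0,"tz":2,"spin":0,"grip":1},{"tx":0,"ty":0,"tz":3,"spin":0,"grip":1},{"tx":0,"ty":0,"tz":3,"spin":0,"grip":1}]'
python3 - <<'E'
from h import *
d=cap('side','side7'); w=cap('wrist','wrist7')
a=cv2.resize(d['frame'][80:200,140:260,::-1],(400,400),interpolation=cv2.INTER_CUBIC)
b=cv2.resize(w['frame'][:,120:520,::-1],(400,400))
cv2.imwrite('pics/m6.png',cv2.convertScaleAbs(np.hstack([a,b]),alpha=1.4))
E
```

```text
t: 11.48
eef_pos: [0.4378, 0.3702, 0.1023]
ee_rot: [[-0.996, 0.087, 0.002], [0.087, 0.996, 0.0], [-0.002, 0.001, -1.0]]
force: [-0.2, -0.4, 0.2]
width: -0.0001
t: 11.85
eef_pos: [0.4371, 0.3678, 0.0718]
ee_rot: [[-0.996, 0.088, -0.001], [0.088, 0.996, -0.001], [0.001, -0.001, -1.0]]
force: [0.1, 0.0, -0.7]
width: -0.0003
```

View pics/m6.png

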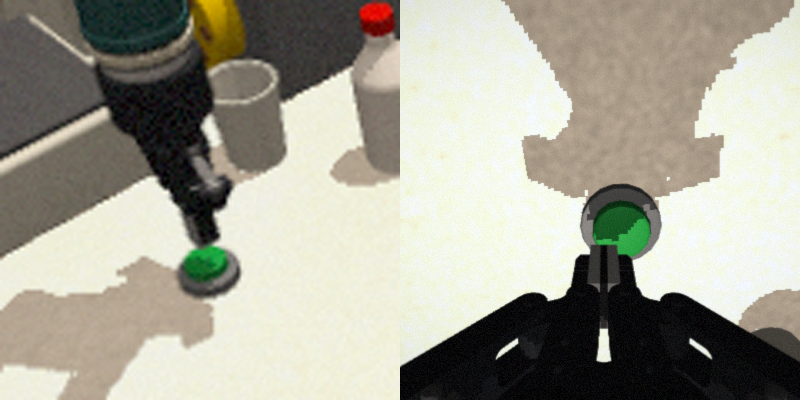

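The tips are just above the green button. In the wrist view the button centre is at about (342,230) full-frame and the fingers' midline at u=324, so the button lies a little to +y.

```bash
python3 - <<'E'
from h import *
np.set_printoptions(precision=4,suppress=True)
w=load('wrist7'); print(pz(w,342,230,.022),pz(w,313,230,.022),pz(w,372,230,.022),pz(w,342,203,.022),px(w,345,240), px(w,350,225))
d=load('side7'); k=120/400; print(pz(d,140+206*k,80+264*k,.022))
E
```

```text
[0.4346 0.3808 0.022 ] [0.433  0.3635 0.022 ] [0.4362 0.3987 0.022 ] [0.4175 0.382  0.022 ] [0.4409 0.3821 0.0229] [0.4316 0.3858 0.0224]
[0.4318 0.3663 0.022 ]
```

```bash
python3 -m crank '[{"tx":0.3,"ty":0.9,"tz":0,"spin":0,"grip":1},{"tx":0.3,"ty":0.9,"tz":1.2,"spin":0,"grip":1},{"tx":0.3,"ty":0.9,"tz":2.2,"spin":0,"grip":1},{"tx":0.3,"ty":0.9,"tz":2.7,"spin":0,"grip":1},{"tx":0.3,"ty":0.9,"tz":3.0,"spin":0,"grip":1}]'; python3 -m crank '[{"tx":0,"ty":0,"tz":0.1,"spin":0,"grip":1},{"tx":0,"ty":0,"tz":0.2,"spin":0,"grip":1},{"tx":0,"ty":0,"tz":0.2,"spin":0,"grip":1}]'
```

```text
t: 12.58
eef_pos: [0.4345, 0.3778, 0.042]
ee_rot: [[-0.996, 0.087, -0.002], [0.087, 0.996, -0.001], [0.002, -0.001, -1.0]]
force: [-2.1, -0.7, 2.8]
width: 0.0003
t: 12.95
eef_pos: [0.4352, 0.3782, 0.0411]
ee_rot: [[-0.996, 0.087, 0.0], [0.087, 0.996, 0.0], [-0.0, 0.0, -1.0]]
force: [-3.5, -1.5, 5.5]
width: -0.0001
```

```bash
python3 -m crank '[{"tx":0,"ty":0,"tz":0.1,"spin":0,"grip":1},{"tx":0,"ty":0,"tz":0.15,"spin":0,"grip":1},{"tx":0,"ty":0,"tz":0.15,"spin":0,"grip":1}]'|egrep 'eef|force'; python3 -m crank '[{"tx":0,"ty":0,"tz":-1,"spin":0,"grip":1},{"tx":0,"ty":0,"tz":-4,"spin":0,"grip":1},{"tx":0,"ty":0,"tz":-9,"spin":0,"grip":1},{"tx":3,"ty":0,"tz":-14,"spin":0,"grip":1},{"tx":5,"ty":0,"tz":-16,"spin":0,"grip":1}]'|egrep 'eef|force';python3 -m crank '[{"tx":2,"ty":-3,"tz":0,"spin":0,"grip":1},{"tx":2,"ty":-3,"tz":0,"spin":0,"grip":1},{"tx":2,"ty":-3,"tz":0,"spin":0,"grip":1},{"tx":2,"ty":-3,"tz":0,"spin":0,"grip":1}]'
python3 - <<'E'
from h import *
d=cap('side','side8'); e=cap('top','top8')
for n,f in (('side',d),('top',e)):
    g=load(n+'6'); m=np.abs(f['frame'].astype(int)-g['frame']).max(2); print(n,m[150:215,340:400].max() if n=='side' else m[140:205,318:380].max())
print([px(e,206,247),px(load('top0'),206,247)])
cv2.imwrite('pics/m7.png',cv2.convertScaleAbs(d['frame'][:,:,::-1],alpha=1.2))
E
```

```text
eef_pos: [0.4353, 0.3783, 0.041]
force: [-4.6, -3.8, 10.3]
eef_pos: [0.3862, 0.3838, 0.2032]
force: [0.5, 0.6, -0.2]
t: 14.45
eef_pos: [0.3634, 0.3548, 0.1987]
ee_rot: [[-0.996, 0.087, 0.0], [0.087, 0.996, 0.0], [-0.0, 0.0, -1.0]]
force: [0.6, 0.0, -0.9]
width: 0.0002
side 26
top 4
[array([0.4375375 , 0.37565992, 0.02001665]), array([0.43768789, 0.3745673 , 0.02340921])]
```

View pics/m7.png

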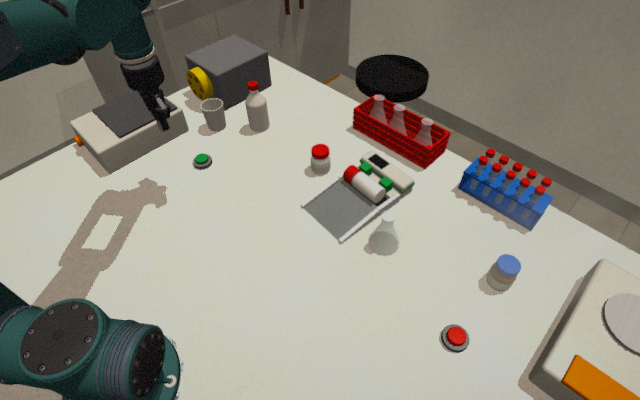

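The arm is clear, the vessel is in the seat at (365,183), the green button at (202,160) is free, and the jars, flask, beaker and bottle stand where they were. Handing in.

```bash
python3 -c "
from cell import arm; print(arm.job_done())"
```

```text
the job is handed in; nothing more can be done
None
```

I pushed the vessel up the ramp at about 4 cm/s with the fingers behind it until it dropped into the seat. Then I pressed the green button down to its stop, moved clear and handed the job in at about 14.5 s. No verdict was reported.

- **Vessel:** the depth readings put its top at about 57 mm, as expected in the seat. Its axis is at ramp x of about 0.1435 m, 1.5 mm short of the seat point. It lies square, 4 mm (by depth) to 9 mm (by eye in the picture) off to the cap side; the limit is 14 mm. The top view did not change after the button press.
- **Green button:** the arm stopped at TCP height 41 mm as the force rose to 10 N, well above the 4 N of full travel.
- **Everything else:** the last picture shows the red button untouched and the bottles, jars and glassware still standing in place.

**Where checks disagreed:**
- The camera estimates of the button's position differed by up to 15 mm. I aimed between them, and the press reached the bottom.
- The last depth reading of the button top was 20 mm, against 23 mm at the start. I took this as camera noise and did not confirm the release any other way.
- The side view of the seat changed slightly in brightness (26 of 255 at most), which I did not look into.

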